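# Put the bench tools back on their silhouettes

### The arm

A 7-joint arm with a two-finger parallel gripper is mounted at the origin on the work surface. World frame = base frame: x ahead of the robot, y to its left, z up, the work surface at z = 0. Lengths are in m, angles in degrees, forces in N, time in s.
With the tool pointing down it reaches from about 0.425 to 0.875 m from the base axis. Payload 4.7 kg.
Tool frame: the origin (TCP) lies midway between the tips of the shut fingers; the grasp point (between the pads) lies env.grip_point_offset behind it (env.grip_point_offset is the distance from the TCP to the grasp point, in m); z points along the fingers, y is the line along which they close (so a half turn about z gives the same grasp; the last joint's range is limited). The gripper opens to 87 mm and grips with 3 to 60 N. Pads are 19 mm wide; open, the fingers measure 117 mm over their backs; the gripper's body (75 mm by 190 mm) begins 51 mm behind the grasp point.
Start: joints at [-64.796, 18.392, -4.016, 83.108, 1.295, 78.541, -3.26], TCP at [0.269, 0.592, 0.223] pointing down, gripper open.
Joint ranges: [-163.93, 163.93], [-17.29, 119.83], [-79.2, 71.16], [3.27, 140.29], [-89.18, 269.18], [5.43, 117.66], [-154.24, 154.24]. Speed limits (degrees/s): [147.25, 147.25, 180, 180, 180, 180, 180].

### API

Orientations are given as [roll, pitch, yaw] about the fixed x, y, z axes, in that order (R = Rz(yaw) Ry(pitch) Rx(roll)).
In Python, from cell import env gives the robot as it stands.
- The arm moves only by the shell command python3 -m creep 'ROWS' [FORCE]. ROWS is a JSON object of lists of equal length, an entry for each row: "translation": the shift along the tool's x, y, z in units of 0.08 m (1.0 is 0.08 m), a list of three; "turn": the turn, a rotation vector about the tool's x, y, z in units of 180 degrees (1.0 is 180 degrees), a list of three; "grip": the opening, from 0 (shut) to 1 (fully open). In form: {"translation": [[x, y, z], ...], "turn": [[ax, ay, az], ...], "grip": [grip, ...]}. A call has 1 to 5 rows; each row shifts and turns the commanded pose from where the row before left it, along the tool's axes as they then stand; what a row does not reach is not made up. A row lasts 1/8 s, in which the tool goes at most 62.5 mm and 10.7 degrees, less where a joint would pass 70% of its speed; a pose out of reach is approached as far as the arm can. A call with a number of a shift or a turn outside -1 to 1 is refused whole. A call with a gripper value outside its range is refused whole. The fingers move at their own pace and stop on an object; FORCE is the grip in N (left out, the last holds). Time passes only in rows, so rows that do not move let the fingers close. It gives the time, the measured TCP pose, the force, the opening and the grip force at its end, in the units of the state.
- env.get_obs(): the state, without advancing time (a new reading comes with each control period).
- env.read_camera(name): name is "scene" or "top" or "wrist"; returns a dict with "frame" (384x512x3 uint8, red, green, blue), "z_map" (384x512 float32, m along the optical axis (not along the pixel's ray), 0 where there is no reading), "K" (3x3 intrinsics, pixels), "D" ([k1, k2, p1, p2, k3] as OpenCV has them; the pictures are not rectified), "rvec" (rotation vector, rad) and "tvec" (3), from world to camera coordinates, as OpenCV has them. Camera axes: x right, y down, z forward; pixel columns grow to the right and rows downward; lengths in m; the calibration is good to about 2 mm. A picture is of the moment at which its call begins.
- env.sign_off(): hands the job in; it is judged then, once.
The state is a dict: "time_s": time; "qpos": joint angles; "joint_velocities": joint speeds; "effort": joint torques, N m; "tool_pos": TCP position; "tool_rot": TCP orientation; "force": force on the tool from outside, world axes, zero at the start; "wrist_torque": the same for the moment, N m; "grip_width": finger opening in m; "grasp_force": force on a finger pad.
Only numpy, scipy, OpenCV 4.12 (cv2) and the standard library are available. Lean on these libraries where they do the work, as an engineer would, in place of code of your own. Each camera call takes 0.05 s, during which the arm holds its last target. There are 200 camera calls.

### The job

Tidy the leather bench: put each of the four loose tools (knobbed brass weight, steel riveting anvil, square marble block, small wooden plane) upright on the cork rest whose dark silhouette has its footprint, centred on the silhouette and, for the block and the plane, turned square with it. Do not shift the glue pot.

Things in the scene. Friction and masses are not known exactly. Their poses are not given: they have to be found in the camera images.
- weight_center (a point): brass pattern weight, the one with a round knob: disc base 64 mm in diameter and 26 mm high, above it a coaxial knob 28 mm in diameter from 36 to 66 mm above its underside (a 24 mm neck below). About 0.6 kg. Grip it by the knob. This point lies on its axis, half-way up, 33 mm above its underside; z up.
- anvil_center (a point): small riveting anvil: plain steel cylinder standing on end, 40 mm in diameter, 40 mm high, about 0.35 kg. This point is its centre, 20 mm above its underside; z up.
- block_center (a point): square white marble block, 50 x 50 mm, 40 mm high, about 0.27 kg. This point is its centre, 20 mm above its underside; x and y square to its sides, z up.
- plane_center (a point): small wooden edge plane: body 110 mm long (x), 36 mm wide (y), 40 mm high, about 0.18 kg; on top a small knob at x = +40 mm and a slanting steel blade with a wedge at x = -10 to -40 mm, up to 60 mm above its underside and narrower than the body. Grip the body across its width at the middle. This point is the centre of the body, 20 mm above its underside; x along its length, z up.
- rest_weight: fixed flat cork plate, 90 x 90 mm, 4 mm thick, with a dark flat silhouette in its middle: a large disc 70 mm in diameter, for the brass weight. Nothing stands proud of its top. Origin at the centre of its underside, on the table (its top is 4 mm higher); z up.
- rest_anvil: fixed flat cork plate, 90 x 90 mm, 4 mm thick, with a dark flat silhouette in its middle: a small disc 46 mm in diameter, for the anvil. Nothing stands proud of its top. Origin at the centre of its underside, on the table (its top is 4 mm higher); z up.
- rest_block: fixed flat cork plate, 90 x 90 mm, 4 mm thick, with a dark flat silhouette in its middle: a square 56 x 56 mm, for the marble block (any of its four quarter turns will do). Nothing stands proud of its top. Origin at the centre of its underside, on the table (its top is 4 mm higher); x and y square to the silhouette's sides, z up.
- rest_plane: fixed flat cork plate, 136 x 66 mm, 4 mm thick, with a dark flat rectangular silhouette 116 x 42 mm in its middle, for the plane (either way round). Nothing stands proud of its top. Origin at the centre of its underside, on the table (its top is 4 mm higher); x along the silhouette's length, z up.
- glue_pot: loose white glue pot, 80 x 70 mm underneath and 70 mm high, with a blue pointed bottle standing in it, 124 mm to its tip: to be left where it is. Origin at the centre of its underside.
There are look-alikes about, which are no part of the job. Of the things shaped like the part that bears plane_center, the wooden one is meant.

How it is judged (in metres and radians):
At the end, for the whole second after the job is handed in: Each tool stands upright (within 0.1 rad), released and still on its own rest, centre within 12 mm of the rest's seen from above; plane (either way round) and block (any quarter turn) within 0.21 rad of their silhouettes; glue pot not moved by over 20 mm (horizontal distance between weight_center and rest_weight below 0.012 m and z of weight_center in the frame of rest_weight below 0.042 m and angle between each of weight_center, anvil_center, block_center, plane_center's own z axis and vertical below 0.1 rad and linear speed of each of weight, anvil, block, plane below 0.02 m/s and horizontal distance between anvil_center and rest_anvil below 0.012 m and z of anvil_center in the frame of rest_anvil below 0.029 m and horizontal distance between block_center and rest_block below 0.012 m and z of block_center in the frame of rest_block below 0.029 m and horizontal distance between plane_center and rest_plane below 0.012 m and z of plane_center in the frame of rest_plane below 0.029 m and angle between the x axis of plane_center and the x axis of rest_plane, either way round below 0.21 rad and (angle between the x axis of block_center and the x axis of rest_block, either way round below 0.21 rad or angle between the x axis of block_center and the y axis of rest_block, either way round below 0.21 rad)); the robot touches nothing.
It fails at once if the glue pot is shifted by more than 20 mm (distance of glue_pot from where it was at the start of the episode above 0.02 m).
It also fails if it takes over 115 s, if anything falls off the work surface, if the arm or the gripper's body presses on something with over 40 N, if the wrist force passes 120 N, or if a joint passes its speed limit or range.

## Working session

There is one attempt and no reset: what is moved stays moved. The work goes in short steps, Python scripts to look and compute and a shell command to move; the robot and the scene stay as the last step left them, time stands still between calls to the robot, and variables do not carry over. Pictures are saved under pics/ and viewed, at most 14 in all, crops included, and the job is handed in when it is done.

```bash
ls; mkdir -p pics; python3 - <<'E'
from cell import env
import cv2,numpy as np
o=env.get_obs();print({k:np.round(v,3) for k,v in o.items()},env.grip_point_offset)
for n in("scene","top"):
    c=env.read_camera(n);cv2.imwrite(f"pics/{n}0.png",c["frame"][:,:,::-1]);print(n,c["K"].tolist(),c["D"],c["rvec"],c["tvec"])
    np.savez(f"{n}0.npz",**c)
E
```

```text
pics
{'time_s': np.float64(0.0), 'qpos': array([-64.795,  18.438,  -4.017,  83.174,   1.297,  78.539,  -3.259]), 'joint_velocities': array([ 0.05 ,  0.052, -0.009, -0.026, -0.013,  0.08 ,  0.074]), 'effort': array([-0.0000e+00, -4.9131e+01, -4.0400e-01, -3.1253e+01, -6.4000e-02,
        4.4000e-02,  0.0000e+00]), 'tool_pos': array([0.268, 0.591, 0.221]), 'tool_rot': array([-1.79895e+02,  7.00000e-03,  1.55607e+02]), 'force': array([-0.755,  0.306, -0.121]), 'wrist_torque': array([0.014, 0.046, 0.021]), 'grasp_force': np.float64(0.0), 'grip_width': np.float64(0.087)} 0.0187
scene [[422.87984633793445, 0.0, 254.34060525661909], [0.0, 422.87984633793445, 189.45763452698748], [0.0, 0.0, 1.0]] [-0.04471207  0.          0.          0.          0.        ] [ 1.37077905  2.42228985 -0.68322426] [ 0.23166004 -0.29512328  1.40433853]
top [[463.934619239199, 0.0, 246.58715417418347], [0.0, 463.934619239199, 201.92035312838897], [0.0, 0.0, 1.0]] [-0.15938278  0.          0.          0.          0.        ] [ 2.18710064 -2.13101059  0.14511781] [-0.02672956  0.4698539   1.4589875 ]
```

View pics/top0.png

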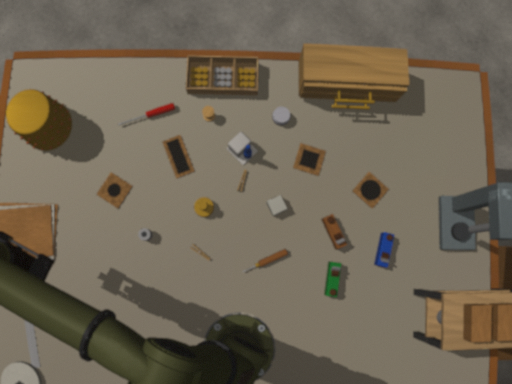

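View pics/scene0.png

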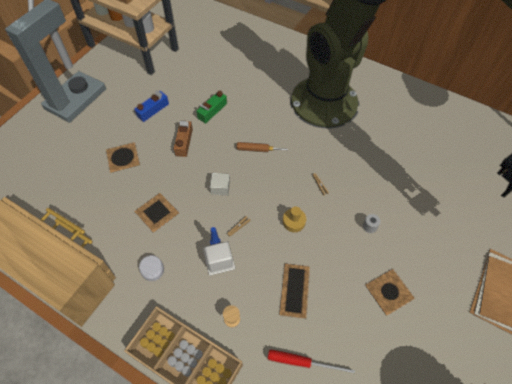

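The top picture shows the weight at (204,207), anvil at (145,235), block at (277,205) and wooden plane at (334,231). The rests are: plane (178,156), anvil (114,190), block (309,159) and weight (370,190). The glue pot is at (241,147). The scene view agrees.

```bash
cat > h.py <<'E'
import numpy as np,cv2
def cloud(c):
    h,w=c["z_map"].shape
    uv=np.stack(np.meshgrid(np.arange(w),np.arange(h)),-1).reshape(-1,1,2).astype(float)
    n=cv2.undistortPoints(uv,c["K"],c["D"]).reshape(h,w,2)
    R=cv2.Rodrigues(np.array(c["rvec"]))[0]
    P=np.dstack([n,np.ones((h,w))])*c["z_map"][...,None]
    return (P-np.array(c["tvec"]).ravel())@R
def comp(mask,seed,r):
    m=np.zeros_like(mask);u,v=seed;m[v-r:v+r,u-r:u+r]=mask[v-r:v+r,u-r:u+r]
    n,l,s,_=cv2.connectedComponentsWithStats(m.astype(np.uint8))
    return l==1+np.argmax(s[1:,4])
def rect(P,m):
    q=(P[m][:,:2]*1000).astype(np.float32)
    (x,y),(a,b),t=cv2.minAreaRect(q)
    if a<b:a,b,t=b,a,t+90
    return dict(c=np.round([x/1000,y/1000],4),mean=np.round(q.mean(0)/1000,4),L=round(a,1),W=round(b,1),ang=round(t%180,1),z=round(float(np.median(P[m][:,2])),4),n=int(m.sum()))
E
python3 - <<'E'
from h import *
c=np.load("top0.npz");P=cloud(c);z=P[...,2]
print("table z",[round(float(np.median(z[a:a+6,b:b+6])),4) for a,b in((180,220),(260,300),(110,80),(220,430))])
g=c["frame"].max(2)
for n,s,lo,hi in(("weight",(204,207),.05,.08),("weightbase",(204,207),.015,.08),("anvil",(145,235),.02,.055),("block",(277,205),.025,.055),("plane",(334,231),.025,.048),("pot",(241,147),.03,.15),("orangeknob",(209,113),.01,.15),("whitedisc",(281,116),.01,.15)):
    print(n,rect(P,comp((z>lo)&(z<hi),s,22)), )
for n,s in(("Rplane",(178,156)),("Ranvil",(114,190)),("Rblock",(309,159)),("Rweight",(370,190))):
    print(n,rect(P,comp((g<60)&(z<.02),s,24)))
E
```

```text
table z [-0.0002, -0.0002, -0.0002, -0.0004]
weight {'c': array([0.4528, 0.1251]), 'mean': array([0.4529, 0.1247], dtype=float32), 'L': 25.3, 'W': 24.3, 'ang': 92.8, 'z': 0.0656, 'n': 66}
weightbase {'c': array([0.4545, 0.1242]), 'mean': array([0.4525, 0.1237], dtype=float32), 'L': 61.4, 'W': 61.1, 'ang': 136.1, 'z': 0.0266, 'n': 308}
anvil {'c': array([0.3587, 0.3095]), 'mean': array([0.3581, 0.3086], dtype=float32), 'L': 39.9, 'W': 38.3, 'ang': 72.3, 'z': 0.0392, 'n': 136}
block {'c': array([ 0.4643, -0.1101]), 'mean': array([ 0.4639, -0.1101], dtype=float32), 'L': 49.8, 'W': 49.6, 'ang': 116.2, 'z': 0.0393, 'n': 250}
plane {'c': array([ 0.3845, -0.2977]), 'mean': array([ 0.3836, -0.2955], dtype=float32), 'L': 110.1, 'W': 38.5, 'ang': 24.0, 'z': 0.0393, 'n': 309}
pot {'c': array([0.6464, 0.0078]), 'mean': array([0.6475, 0.0108], dtype=float32), 'L': 77.2, 'W': 61.0, 'ang': 44.5, 'z': 0.0679, 'n': 402}
orangeknob {'c': array([0.7644, 0.1216]), 'mean': array([0.7636, 0.1212], dtype=float32), 'L': 38.5, 'W': 37.9, 'ang': 72.4, 'z': 0.0467, 'n': 126}
whitedisc {'c': array([ 0.7628, -0.1208]), 'mean': array([ 0.7609, -0.1207], dtype=float32), 'L': 57.7, 'W': 57.0, 'ang': 32.2, 'z': 0.0335, 'n': 266}
Rplane {'c': array([0.6218, 0.2181]), 'mean': array([0.6214, 0.2177], dtype=float32), 'L': 111.3, 'W': 36.4, 'ang': 23.9, 'z': 0.0033, 'n': 347}
Ranvil {'c': array([0.5025, 0.4262]), 'mean': array([0.5033, 0.4266], dtype=float32), 'L': 39.5, 'W': 38.0, 'ang': 50.3, 'z': 0.0032, 'n': 111}
Rblock {'c': array([ 0.6235, -0.2185]), 'mean': array([ 0.6237, -0.2185], dtype=float32), 'L': 51.2, 'W': 50.9, 'ang': 162.5, 'z': 0.0034, 'n': 222}
Rweight {'c': array([ 0.5262, -0.4251]), 'mean': array([ 0.5259, -0.4245], dtype=float32), 'L': 63.0, 'W': 61.8, 'ang': 141.4, 'z': 0.004, 'n': 276}
```

```bash
cat > plan.py <<'E'
import sys,numpy as np
from cell import env
from scipy.spatial.transform import Rotation as R
# usage: plan.py x y z yaw [tool-yaw free by half turn]; prints shift (units, present tool axes) and turn
def show():
    o=env.get_obs();print("t",round(float(o["time_s"]),2),"p",np.round(o["tool_pos"],4),"rpy",np.round(o["tool_rot"],2),"F",np.round(o["force"],1),"w",round(float(o["grip_width"]),4),"gf",round(float(o["grasp_force"]),1),"q7",round(float(o["qpos"][6])))
    return o
o=show();a=list(map(float,sys.argv[1:]))
if a:
    A=R.from_euler("xyz",o["tool_rot"],degrees=True);B=R.from_euler("xyz",[180,0,a[3]],degrees=True)
    t=(A.inv()*B).as_rotvec()/np.pi
    d=np.array(a[:3])-o["tool_pos"]
    k=int(max(np.ceil(np.linalg.norm(d)/.06),np.ceil(np.linalg.norm(t)*180/10)))or 1
    print("rows",k,"turn-total",np.round(t,4),"shift in present axes",np.round(A.inv().apply(d)/.08,3),"in final axes",np.round(B.inv().apply(d)/.08,3))
    i=[A*R.from_rotvec(t*np.pi*j/k) for j in range(k)]
    print("even rows: turn",np.round(t/k,4).tolist(),"shift",[np.round(r.inv().apply(d)/.08/k,3).tolist() for r in i])
E
python3 plan.py .3583 .309 .14 155.6
```

```text
t 0.1 p [0.2683 0.5915 0.2216] rpy [-1.799e+02  1.000e-02  1.556e+02] F [-0.5  0.1 -0.5] w 0.0871 gf 0.0 q7 -3
rows 6 turn-total [-0.0005  0.      0.    ] shift in present axes [-2.482 -2.749  1.025] in final axes [-2.483 -2.751  1.02 ]
even rows: turn [-0.0001, 0.0, 0.0] shift [[-0.414, -0.458, 0.171], [-0.414, -0.458, 0.171], [-0.414, -0.458, 0.171], [-0.414, -0.458, 0.17], [-0.414, -0.458, 0.17], [-0.414, -0.458, 0.17]]
```

```bash
python3 -m creep '{"translation":[[-0.41,-0.46,0.17],[-0.41,-0.46,0.17],[-0.41,-0.46,0.17],[-0.41,-0.46,0.17],[-0.41,-0.46,0.17]],"turn":[[0,0,0],[0,0,0],[0,0,0],[0,0,0],[0,0,0]],"grip":[1,1,1,1,1]}' 20; python3 plan.py .3583 .309 .06 155.6
```

```text
time_s: 0.72
tool_pos: [0.3421, 0.3548, 0.1538]
tool_rot: [-180.0, 0.0, 155.6]
force: [1.7, -1.4, 0.2]
grip_width: 0.087
grasp_force: 0.0
t 0.72 p [0.3421 0.3548 0.1538] rpy [-179.98    0.    155.6 ] F [ 1.7 -1.4  0.2] w 0.087 gf 0.0 q7 17
rows 2 turn-total [-0.0001  0.      0.    ] shift in present axes [-0.421 -0.437  1.173] in final axes [-0.421 -0.437  1.173]
even rows: turn [-0.0, 0.0, 0.0] shift [[-0.21, -0.219, 0.587], [-0.21, -0.219, 0.587]]
```

```bash
python3 -m creep '{"translation":[[-0.21,-0.22,0.3],[-0.21,-0.22,0.3],[0,0,0.57],[0,0,0]],"turn":[[0,0,0],[0,0,0],[0,0,0],[0,0,0]],"grip":[1,1,1,1]}'; python3 plan.py .3583 .309 .01 155.6
```

```text
time_s: 1.23
tool_pos: [0.3556, 0.3081, 0.0581]
tool_rot: [-179.6, -0.2, 155.6]
force: [-0.7, 0.1, 0.1]
grip_width: 0.0869
grasp_force: 0.0
t 1.23 p [0.3556 0.3081 0.0581] rpy [-1.7959e+02 -1.5000e-01  1.5557e+02] F [-0.7  0.1  0.1] w 0.0869 gf 0.0 q7 22
rows 1 turn-total [-0.0023 -0.0008 -0.0001] shift in present axes [-0.028  0.028  0.601] in final axes [-0.027  0.024  0.601]
even rows: turn [-0.0023, -0.0008, -0.0001] shift [[-0.028, 0.028, 0.601]]
```

```bash
python3 -m creep '{"translation":[[-0.03,0.03,0.4],[0,0,0.18],[0,0,0],[0,0,0],[0,0,0]],"turn":[[0,0,0],[0,0,0],[0,0,0],[0,0,0],[0,0,0]],"grip":[1,1,0.3,0.3,0.3]}' 30; python3 -m creep '{"translation":[[0,0,0],[0,0,0]],"turn":[[0,0,0],[0,0,0]],"grip":[0.3,0.3]}';python3 plan.py .5030 .4265 .15 155.6
```

```text
time_s: 1.85
tool_pos: [0.3617, 0.3126, 0.0157]
tool_rot: [179.9, 0.0, 155.6]
force: [-0.7, 0.3, -0.5]
grip_width: 0.0646
grasp_force: 0.0
time_s: 2.1
tool_pos: [0.3612, 0.312, 0.0149]
tool_rot: [180.0, 0.0, 155.6]
force: [-0.7, -2.4, 1.4]
grip_width: 0.0451
grasp_force: 2.0
t 2.1 p [0.3612 0.312  0.0149] rpy [1.7998e+02 1.0000e-02 1.5561e+02] F [-0.7 -2.4  1.4] w 0.0451 gf 2.0 q7 23
rows 4 turn-total [0.0001 0.0001 0.    ] shift in present axes [-1.023  2.036 -1.688] in final axes [-1.023  2.036 -1.689]
even rows: turn [0.0, 0.0, 0.0] shift [[-0.256, 0.509, -0.422], [-0.256, 0.509, -0.422], [-0.256, 0.509, -0.422], [-0.256, 0.509, -0.422]]
```

```bash
python3 -m creep '{"translation":[[0,0,0],[0,0,0],[0,0,0],[0,0,-0.3],[0,0,-0.6]],"turn":[[0,0,0],[0,0,0],[0,0,0],[0,0,0],[0,0,0]],"grip":[0.3,0.3,0.3,0.3,0.3]}' 30; python3 plan.py .5030 .4265 .10 155.6
```

```text
time_s: 2.72
tool_pos: [0.3594, 0.3106, 0.0848]
tool_rot: [-179.7, -0.1, 155.6]
force: [1.1, 0.4, -2.5]
grip_width: 0.0391
grasp_force: 30.0
t 2.73 p [0.3594 0.3106 0.0848] rpy [-1.7972e+02 -1.1000e-01  1.5561e+02] F [ 1.1  0.4 -2.5] w 0.0391 gf 30.0 q7 22
rows 4 turn-total [-0.0016 -0.0006  0.0001] shift in present axes [-1.036  2.06  -0.202] in final axes [-1.036  2.061 -0.19 ]
even rows: turn [-0.0004, -0.0002, 0.0] shift [[-0.259, 0.515, -0.05], [-0.259, 0.515, -0.05], [-0.259, 0.515, -0.049], [-0.259, 0.515, -0.048]]
```

```bash
python3 -m creep '{"translation":[[-0.26,0.52,-0.05],[-0.26,0.52,-0.05],[-0.26,0.51,-0.05],[-0.26,0.51,-0.05],[0,0,0]],"turn":[[0,0,0],[0,0,0],[0,0,0],[0,0,0],[0,0,0]],"grip":[0.3,0.3,0.3,0.3,0.3]}'; python3 plan.py .5030 .4265 .03 155.6
```

```text
time_s: 3.35
tool_pos: [0.5068, 0.4294, 0.1009]
tool_rot: [180.0, 0.0, 155.6]
force: [-1.1, -0.1, -3.0]
grip_width: 0.039
grasp_force: 30.0
t 3.35 p [0.5068 0.4294 0.1009] rpy [1.7996e+02 3.0000e-02 1.5560e+02] F [-1.1 -0.1 -3. ] w 0.039 gf 30.0 q7 25
rows 2 turn-total [0.0002 0.0002 0.    ] shift in present axes [ 0.028 -0.053  0.886] in final axes [ 0.028 -0.052  0.886]
even rows: turn [0.0001, 0.0001, 0.0] shift [[0.014, -0.026, 0.443], [0.014, -0.026, 0.443]]
```

```bash
python3 -m creep '{"translation":[[0,0,0.45],[0,0,0.42],[0,0,0],[0,0,0],[0,0,0]],"turn":[[0,0,0],[0,0,0],[0,0,0],[0,0,0],[0,0,0]],"grip":[0.3,0.3,0.3,0.3,0.3]}'; python3 plan.py .5030 .4265 .0195 155.6
```

```text
time_s: 3.98
tool_pos: [0.506, 0.4286, 0.0351]
tool_rot: [179.8, 0.1, 155.6]
force: [0.6, 0.1, -2.1]
grip_width: 0.0394
grasp_force: 30.0
t 3.98 p [0.506  0.4286 0.0351] rpy [1.7981e+02 8.0000e-02 1.5560e+02] F [ 0.6  0.1 -2.1] w 0.0394 gf 30.0 q7 25
rows 1 turn-total [0.0011 0.0004 0.    ] shift in present axes [ 0.023 -0.04   0.195] in final axes [ 0.023 -0.04   0.195]
even rows: turn [0.0011, 0.0004, 0.0] shift [[0.023, -0.04, 0.195]]
```

```bash
python3 -m creep '{"translation":[[0.02,-0.04,0.1],[0,0,0.08],[0,0,0],[0,0,0],[0,0,0]],"turn":[[0,0,0],[0,0,0],[0,0,0],[0,0,0],[0,0,0]],"grip":[0.3,0.3,0.3,0.3,0.3]}'; python3 plan.py .5030 .4265 .0195 155.6
```

```text
time_s: 4.6
tool_pos: [0.5021, 0.4254, 0.0186]
tool_rot: [-180.0, -0.0, 155.6]
force: [-0.8, -1.4, -0.1]
grip_width: 0.0391
grasp_force: 30.0
t 4.6 p [0.5021 0.4254 0.0186] rpy [-179.99   -0.    155.61] F [-0.8 -1.4 -0.1] w 0.0391 gf 30.0 q7 25
rows 1 turn-total [-0. -0.  0.] shift in present axes [-0.005  0.017 -0.011] in final axes [-0.005  0.017 -0.011]
even rows: turn [-0.0, -0.0, 0.0] shift [[-0.005, 0.017, -0.011]]
```

```bash
python3 -m creep '{"translation":[[0,0,0],[0,0,0],[0,0,0],[0,0,-0.4],[0,0,-0.75]],"turn":[[0,0,0],[0,0,0],[0,0,0],[0,0,0],[0,0,0]],"grip":[0.9,0.9,0.9,0.9,0.9]}'; python3 plan.py .4528 .1245 .16 115.6
```

```text
time_s: 5.22
tool_pos: [0.5005, 0.424, 0.1086]
tool_rot: [-179.7, -0.1, 155.6]
force: [-0.4, 1.1, 0.3]
grip_width: 0.0761
grasp_force: 0.0
t 5.22 p [0.5005 0.424  0.1086] rpy [-1.7968e+02 -1.3000e-01  1.5561e+02] F [-0.4  1.1  0.3] w 0.0761 gf 0.0 q7 25
rows 6 turn-total [-1.900e-03 -1.000e-04  2.223e-01] shift in present axes [-1.001 -3.66  -0.624] in final axes [-3.119 -2.156 -0.642]
even rows: turn [-0.0003, -0.0, 0.037] shift [[-0.167, -0.61, -0.104], [-0.237, -0.586, -0.105], [-0.303, -0.555, -0.105], [-0.365, -0.516, -0.106], [-0.423, -0.47, -0.106], [-0.475, -0.417, -0.107]]
```

```bash
python3 -m creep '{"translation":[[-0.17,-0.61,-0.1],[-0.24,-0.59,-0.1],[-0.3,-0.55,-0.1],[-0.36,-0.52,-0.1],[-0.42,-0.47,-0.1]],"turn":[[0,0,0.037],[0,0,0.037],[0,0,0.037],[0,0,0.037],[0,0,0.037]],"grip":[1,1,1,1,1]}'; python3 -m creep '{"translation":[[-0.48,-0.42,0],[0,0,0.3],[0,0,0]],"turn":[[0,0,0.037],[0,0,0],[0,0,0]],"grip":[1,1,1]}'; python3 plan.py .4528 .1245 .033 115.6
```

```text
time_s: 5.85
tool_pos: [0.4618, 0.1743, 0.1511]
tool_rot: [179.9, -0.0, 122.1]
force: [0.2, -0.4, 0.1]
grip_width: 0.0871
grasp_force: 0.0
time_s: 6.22
tool_pos: [0.4529, 0.1248, 0.1257]
tool_rot: [-179.9, -0.0, 115.6]
force: [0.0, 1.0, 0.7]
grip_width: 0.087
grasp_force: 0.0
t 6.22 p [0.4529 0.1248 0.1257] rpy [-1.7987e+02 -3.0000e-02  1.1559e+02] F [0.  1.  0.7] w 0.087 gf 0.0 q7 7
rows 2 turn-total [-0.0007 -0.0002 -0.    ] shift in present axes [-0.003 -0.     1.158] in final axes [-0.002 -0.003  1.158]
even rows: turn [-0.0004, -0.0001, -0.0] shift [[-0.001, -0.0, 0.579], [-0.001, -0.001, 0.579]]
```

```bash
python3 - <<'E'
from cell import env
from h import *
c=env.read_camera("top");P=cloud(c);z=P[...,2]
print(rect(P,comp((z>.02)&(z<.058),(114,190),22)))
E
```

```text
{'c': array([0.4972, 0.4249]), 'mean': array([0.497 , 0.4231], dtype=float32), 'L': 40.9, 'W': 37.5, 'ang': 95.1, 'z': 0.0424, 'n': 144}
```

```bash
python3 -m creep '{"translation":[[0,0,0.55],[0,0,0.45],[0,0,0.12],[0,0,0],[0,0,0]],"turn":[[0,0,0],[0,0,0],[0,0,0],[0,0,0],[0,0,0]],"grip":[1,1,1,0.9,0.9]}'; python3 plan.py .4528 .1245 .035 115.6
```

```text
time_s: 6.9
tool_pos: [0.4555, 0.1262, 0.0386]
tool_rot: [179.8, 0.0, 115.7]
force: [-0.2, 0.2, 0.7]
grip_width: 0.08
grasp_force: 0.0
t 6.9 p [0.4555 0.1262 0.0386] rpy [1.7983e+02 1.0000e-02 1.1567e+02] F [-0.2  0.2  0.7] w 0.08 gf 0.0 q7 10
rows 1 turn-total [0.001  0.     0.0004] shift in present axes [-0.004 -0.04   0.045] in final axes [-0.004 -0.04   0.045]
even rows: turn [0.001, 0.0, 0.0004] shift [[-0.004, -0.04, 0.045]]
```

```bash
python3 -m creep '{"translation":[[0,-0.02,0.04],[0,0,0],[0,0,0],[0,0,0],[0,0,0]],"turn":[[0,0,0],[0,0,0],[0,0,0],[0,0,0],[0,0,0]],"grip":[0.5,0.15,0.15,0.15,0.15]}' 45;  python3 -m creep '{"translation":[[0,0,0],[0,0,0],[0,0,0]],"turn":[[0,0,0],[0,0,0],[0,0,0]],"grip":[0.15,0.15,0.15]}'; python3 plan.py .4528 .1245 .035 115.6
```

```text
time_s: 7.52
tool_pos: [0.4527, 0.1248, 0.0338]
tool_rot: [180.0, 0.0, 115.6]
force: [0.6, -0.6, -0.2]
grip_width: 0.0359
grasp_force: 0.0
time_s: 7.9
tool_pos: [0.4523, 0.1246, 0.0338]
tool_rot: [-180.0, -0.0, 115.6]
force: [-1.4, -0.3, 2.1]
grip_width: 0.0269
grasp_force: 45.0
t 7.9 p [0.4523 0.1246 0.0338] rpy [-1.7996e+02 -1.0000e-02  1.1564e+02] F [-1.4 -0.3  2.1] w 0.0269 gf 45.0 q7 10
rows 1 turn-total [-0.0002 -0.      0.0002] shift in present axes [-0.004  0.005 -0.016] in final axes [-0.004  0.005 -0.016]
even rows: turn [-0.0002, -0.0, 0.0002] shift [[-0.004, 0.005, -0.016]]
```

```bash
python3 -m creep '{"translation":[[0,0,-0.3],[0,0,-0.7],[0,0,-0.5]],"turn":[[0,0,0],[0,0,0],[0,0,0]],"grip":[0.15,0.15,0.15]}'; python3 plan.py .5258 -.4247 .14 115.6
```

```text
time_s: 8.28
tool_pos: [0.4527, 0.1247, 0.1548]
tool_rot: [180.0, 0.0, 115.6]
force: [0.8, 0.0, -4.5]
grip_width: 0.0268
grasp_force: 45.0
t 8.28 p [0.4527 0.1247 0.1548] rpy [1.7996e+02 1.0000e-02 1.1564e+02] F [ 0.8  0.  -4.5] w 0.0268 gf 45.0 q7 7
rows 10 turn-total [0.0002 0.     0.0002] shift in present axes [-6.587 -2.148  0.185] in final axes [-6.589 -2.143  0.186]
even rows: turn [0.0, 0.0, 0.0] shift [[-0.659, -0.215, 0.018], [-0.659, -0.215, 0.018], [-0.659, -0.215, 0.018], [-0.659, -0.215, 0.018], [-0.659, -0.215, 0.019], [-0.659, -0.215, 0.019], [-0.659, -0.215, 0.019], [-0.659, -0.214, 0.019], [-0.659, -0.214, 0.019], [-0.659, -0.214, 0.019]]
```

```bash
python3 -m creep '{"translation":[[-0.4,-0.13,0],[-0.66,-0.22,0],[-0.66,-0.22,0],[-0.66,-0.22,0],[-0.66,-0.22,0]],"turn":[[0,0,0],[0,0,0],[0,0,0],[0,0,0],[0,0,0]],"grip":[0.15,0.15,0.15,0.15,0.15]}'; python3 -m creep '{"translation":[[-0.66,-0.22,0],[-0.66,-0.22,0],[-0.66,-0.22,0],[-0.66,-0.22,0],[-0.66,-0.22,0]],"turn":[[0,0,0],[0,0,0],[0,0,0],[0,0,0],[0,0,0]],"grip":[0.15,0.15,0.15,0.15,0.15]}'; python3 plan.py .5258 -.4247 .08 115.6
```

```text
time_s: 8.9
tool_pos: [0.4845, -0.131, 0.1529]
tool_rot: [-180.0, -0.0, 115.7]
force: [0.9, -0.3, -4.7]
grip_width: 0.0272
grasp_force: 45.0
time_s: 9.52
tool_pos: [0.5201, -0.4064, 0.1521]
tool_rot: [-180.0, -0.1, 115.7]
force: [0.6, 0.0, -4.6]
grip_width: 0.0274
grasp_force: 45.0
t 9.53 p [ 0.5201 -0.4064  0.1521] rpy [-1.7996e+02 -9.0000e-02  1.1570e+02] F [ 0.6  0.  -4.6] w 0.0274 gf 45.0 q7 75
rows 2 turn-total [-0.0002 -0.0005  0.0006] shift in present axes [-0.238 -0.034  0.901] in final axes [-0.237 -0.034  0.901]
even rows: turn [-0.0001, -0.0002, 0.0003] shift [[-0.119, -0.017, 0.45], [-0.119, -0.017, 0.45]]
```

```bash
python3 -m creep '{"translation":[[-0.24,-0.03,0.45],[0,0,0.45],[0,0,0.15],[0,0,0],[0,0,0]],"turn":[[0,0,0],[0,0,0],[0,0,0],[0,0,0],[0,0,0]],"grip":[0.15,0.15,0.15,0.15,0.15]}'; python3 plan.py .5258 -.4247 .0385 115.6
```

```text
time_s: 10.15
tool_pos: [0.5272, -0.4243, 0.0715]
tool_rot: [179.9, 0.1, 115.7]
force: [1.2, 0.1, -4.8]
grip_width: 0.0268
grasp_force: 45.0
t 10.15 p [ 0.5272 -0.4243  0.0715] rpy [1.7992e+02 1.3000e-01 1.1568e+02] F [ 1.2  0.1 -4.8] w 0.0268 gf 45.0 q7 78
rows 1 turn-total [0.0005 0.0007 0.0005] shift in present axes [ 0.004 -0.018  0.412] in final axes [ 0.003 -0.018  0.412]
even rows: turn [0.0005, 0.0007, 0.0005] shift [[0.004, -0.018, 0.412]]
```

```bash
python3 -m creep '{"translation":[[0,-0.01,0.2],[0,0,0.13],[0,0,0.06],[0,0,0],[0,0,0]],"turn":[[0,0,0],[0,0,0],[0,0,0],[0,0,0],[0,0,0]],"grip":[0.15,0.15,0.15,0.15,0.15]}'; python3 plan.py .5258 -.4247 .0385 115.6
```

```text
time_s: 10.78
tool_pos: [0.5255, -0.4244, 0.0385]
tool_rot: [180.0, 0.0, 115.6]
force: [-0.2, -0.0, -4.0]
grip_width: 0.0273
grasp_force: 45.0
t 10.78 p [ 0.5255 -0.4244  0.0385] rpy [1.7999e+02 3.0000e-02 1.1564e+02] F [-0.2 -0.  -4. ] w 0.0273 gf 45.0 q7 79
rows 1 turn-total [0.     0.0001 0.0002] shift in present axes [-0.005  0.002  0.   ] in final axes [-0.005  0.002  0.   ]
even rows: turn [0.0, 0.0001, 0.0002] shift [[-0.005, 0.002, 0.0]]
```

```bash
python3 -m creep '{"translation":[[0,0,0.015],[0,0,0],[0,0,0],[0,0,0],[0,0,-0.5]],"turn":[[0,0,0],[0,0,0],[0,0,0],[0,0,0],[0,0,0]],"grip":[0.15,0.9,0.9,0.9,0.9]}'; python3 -m creep '{"translation":[[0,0,-0.6],[0,0,0]],"turn":[[0,0,0],[0,0,0]],"grip":[0.9,0.9]}'; python3 plan.py .3845 -.297 .14 24
```

```text
time_s: 11.4
tool_pos: [0.5238, -0.4224, 0.0747]
tool_rot: [-179.8, -0.3, 115.6]
force: [0.4, -0.5, -1.2]
grip_width: 0.0585
grasp_force: 0.0
time_s: 11.65
tool_pos: [0.5274, -0.4267, 0.1304]
tool_rot: [179.8, 0.4, 115.6]
force: [0.3, -0.9, -1.4]
grip_width: 0.0752
grasp_force: 0.0
t 11.65 p [ 0.5274 -0.4267  0.1304] rpy [179.76   0.43 115.63] F [ 0.3 -0.9 -1.4] w 0.0752 gf 0.0 q7 77
rows 10 turn-total [0.003  0.0008 0.5091] shift in present axes [ 2.234 -0.909 -0.141] in final axes [-0.973 -2.208 -0.12 ]
even rows: turn [0.0003, 0.0001, 0.0509] shift [[0.223, -0.091, -0.014], [0.206, -0.125, -0.014], [0.183, -0.157, -0.014], [0.156, -0.184, -0.014], [0.125, -0.206, -0.013], [0.091, -0.224, -0.013], [0.054, -0.235, -0.013], [0.016, -0.241, -0.013], [-0.023, -0.24, -0.012], [-0.061, -0.233, -0.012]]
```

```bash
python3 -m creep '{"translation":[[0.22,-0.09,0],[0.21,-0.12,0],[0.18,-0.16,0],[0.16,-0.18,0],[0.12,-0.21,0]],"turn":[[0,0,0.051],[0,0,0.051],[0,0,0.051],[0,0,0.051],[0,0,0.051]],"grip":[1,1,1,1,1]}'; python3 -m creep '{"translation":[[0.09,-0.22,0],[0.05,-0.23,0],[0.02,-0.24,0],[-0.02,-0.24,0],[-0.06,-0.23,0]],"turn":[[0,0,0.051],[0,0,0.051],[0,0,0.051],[0,0,0.051],[0,0,0.051]],"grip":[1,1,1,1,1]}'; python3 plan.py .3845 -.297 .06 24;python3 - <<'E'
from cell import env
from h import *
c=env.read_camera("top");P=cloud(c);z=P[...,2]
for s,a,b in(((114,190),.02,.058),((370,190),.015,.1),((370,190),.055,.1)):print(rect(P,comp((z>a)&(z<b),s,22)))
c=env.read_camera("wrist");cv2.imwrite("pics/w1.png",c["frame"][:,:,::-1])
E
```

```text
time_s: 12.28
tool_pos: [0.4535, -0.3587, 0.1246]
tool_rot: [-180.0, -0.0, 69.4]
force: [0.7, 0.5, 0.4]
grip_width: 0.0867
grasp_force: 0.0
time_s: 12.9
tool_pos: [0.3831, -0.2943, 0.1246]
tool_rot: [-180.0, 0.1, 23.5]
force: [0.3, 0.2, 0.4]
grip_width: 0.0866
grasp_force: 0.0
t 12.9 p [ 0.3831 -0.2943  0.1246] rpy [-1.7997e+02  7.0000e-02  2.3540e+01] F [0.3 0.2 0.4] w 0.0866 gf 0.0 q7 -29
rows 2 turn-total [-0.0002  0.0004 -0.0026] shift in present axes [0.004 0.038 0.807] in final axes [0.003 0.037 0.807]
even rows: turn [-0.0001, 0.0002, -0.0013] shift [[0.002, 0.019, 0.404], [0.002, 0.019, 0.404]]
{'c': array([0.4981, 0.4245]), 'mean': array([0.4972, 0.4232], dtype=float32), 'L': 39.9, 'W': 38.8, 'ang': 132.0, 'z': 0.0428, 'n': 141}
{'c': array([ 0.5316, -0.4243]), 'mean': array([ 0.5286, -0.4198], dtype=float32), 'L': 62.6, 'W': 52.7, 'ang': 86.5, 'z': 0.0313, 'n': 229}
{'c': array([ 0.5248, -0.4239]), 'mean': array([ 0.5246, -0.4233], dtype=float32), 'L': 26.3, 'W': 22.7, 'ang': 2.0, 'z': 0.0687, 'n': 60}
```

View pics/w1.png

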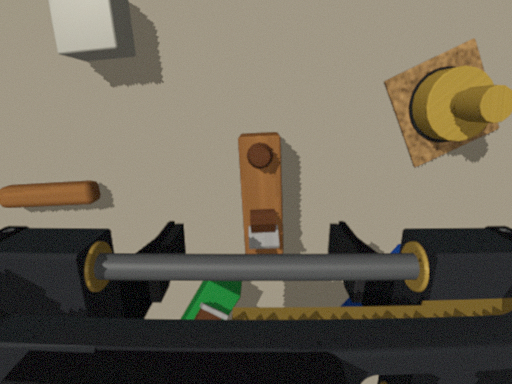

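The wrist view shows the wooden plane at (261,195), centred between the open fingers (183 to 330) and in line with them. The weight stands on its disc at upper right (450,100).

```bash
python3 -m creep '{"translation":[[0,0.04,0.5],[0,0,0.5],[0,0,0.4],[0,0,0],[0,0,0]],"turn":[[0,0,-0.0025],[0,0,0],[0,0,0],[0,0,0],[0,0,0]],"grip":[1,1,1,0.9,0.8]}'; python3 plan.py .3845 -.297 .012 24
```

```text
time_s: 13.62
tool_pos: [0.3858, -0.299, 0.0142]
tool_rot: [179.9, -0.0, 24.3]
force: [-0.3, -0.2, -0.4]
grip_width: 0.0758
grasp_force: 0.0
t 13.62 p [ 0.3858 -0.299   0.0142] rpy [ 1.7991e+02 -1.0000e-02  2.4340e+01] F [-0.3 -0.2 -0.4] w 0.0758 gf 0.0 q7 -12
rows 1 turn-total [ 0.0005 -0.0001  0.0019] shift in present axes [-0.005 -0.029  0.027] in final axes [-0.005 -0.029  0.027]
even rows: turn [0.0005, -0.0001, 0.0019] shift [[-0.005, -0.029, 0.027]]
```

```bash
python3 -m creep '{"translation":[[0,-0.02,0],[0,0,0],[0,0,0],[0,0,0],[0,0,0]],"turn":[[0,0,0],[0,0,0],[0,0,0],[0,0,0],[0,0,0]],"grip":[0.5,0.25,0.25,0.25,0.25]}' 25;  python3 -m creep '{"translation":[[0,0,0],[0,0,0],[0,0,0]],"turn":[[0,0,0],[0,0,0],[0,0,0]],"grip":[0.25,0.25,0.25]}'; python3 -m creep '{"translation":[[0,0,-0.3],[0,0,-0.7],[0,0,-0.7],[0,0,-0.5]],"turn":[[0,0,0],[0,0,0],[0,0,0],[0,0,0]],"grip":[0.25,0.25,0.25,0.25]}';  python3 plan.py .6217 .2175 .18 24
```

```text
time_s: 14.25
tool_pos: [0.3848, -0.2962, 0.0135]
tool_rot: [-180.0, -0.0, 24.3]
force: [0.6, 0.7, 3.0]
grip_width: 0.036
grasp_force: 24.8
time_s: 14.62
tool_pos: [0.3848, -0.2962, 0.0135]
tool_rot: [-180.0, -0.0, 24.3]
force: [-0.7, 2.5, 4.9]
grip_width: 0.0359
grasp_force: 24.8
time_s: 15.12
tool_pos: [0.3846, -0.297, 0.1908]
tool_rot: [180.0, -0.1, 24.2]
force: [0.6, 0.3, -2.6]
grip_width: 0.0358
grasp_force: 24.8
t 15.12 p [ 0.3846 -0.297   0.1908] rpy [ 1.7996e+02 -1.0000e-01  2.4240e+01] F [ 0.6  0.3 -2.6] w 0.0358 gf 24.8 q7 -36
rows 10 turn-total [ 0.0002 -0.0005  0.0014] shift in present axes [ 5.343 -4.647  0.141] in final axes [ 5.323 -4.67   0.135]
even rows: turn [0.0, -0.0001, 0.0001] shift [[0.534, -0.465, 0.014], [0.534, -0.465, 0.014], [0.534, -0.465, 0.014], [0.534, -0.465, 0.014], [0.534, -0.466, 0.014], [0.533, -0.466, 0.014], [0.533, -0.466, 0.014], [0.533, -0.466, 0.014], [0.533, -0.467, 0.014], [0.533, -0.467, 0.014]]
```

```bash
python3 -m creep '{"translation":[[0.35,-0.31,0],[0.53,-0.47,0],[0.53,-0.47,0],[0.53,-0.47,0],[0.53,-0.47,0]],"turn":[[0,0,0],[0,0,0],[0,0,0],[0,0,0],[0,0,0]],"grip":[0.25,0.25,0.25,0.25,0.25]}';  python3 -m creep '{"translation":[[0.53,-0.47,0],[0.53,-0.47,0],[0.53,-0.47,0],[0.53,-0.47,0],[0.53,-0.46,0]],"turn":[[0,0,0],[0,0,0],[0,0,0],[0,0,0],[0,0,0]],"grip":[0.25,0.25,0.25,0.25,0.25]}';   python3 plan.py .6217 .2175 .09 24
```

```text
time_s: 15.75
tool_pos: [0.4928, -0.054, 0.1887]
tool_rot: [-180.0, 0.0, 24.3]
force: [1.0, -0.7, -1.2]
grip_width: 0.0359
grasp_force: 24.8
time_s: 16.38
tool_pos: [0.6091, 0.2039, 0.1881]
tool_rot: [180.0, 0.1, 24.3]
force: [1.3, -0.4, -1.2]
grip_width: 0.0359
grasp_force: 24.8
t 16.38 p [0.6091 0.2039 0.1881] rpy [1.7998e+02 7.0000e-02 2.4290e+01] F [ 1.3 -0.4 -1.2] w 0.0359 gf 24.8 q7 -76
rows 2 turn-total [0.0001 0.0004 0.0016] shift in present axes [ 0.215 -0.091  1.226] in final axes [ 0.213 -0.092  1.226]
even rows: turn [0.0001, 0.0002, 0.0008] shift [[0.107, -0.046, 0.613], [0.107, -0.046, 0.613]]
```

```bash
python3 -m creep '{"translation":[[0.21,-0.09,0.3],[0,0,0.6],[0,0,0.6],[0,0,0.2],[0,0,0]],"turn":[[0,0,0],[0,0,0],[0,0,0],[0,0,0],[0,0,0]],"grip":[0.25,0.25,0.25,0.25,0.25]}';  python3 -m creep '{"translation":[[0,0,0],[0,0,0]],"turn":[[0,0,0],[0,0,0]],"grip":[0.25,0.25]}';   python3 plan.py .6217 .2175 .018 24
```

```text
time_s: 17.0
tool_pos: [0.6206, 0.2154, 0.0524]
tool_rot: [180.0, 0.1, 24.3]
force: [0.2, 0.4, -1.6]
grip_width: 0.0361
grasp_force: 24.8
time_s: 17.25
tool_pos: [0.6226, 0.2163, 0.0556]
tool_rot: [-180.0, -0.2, 24.3]
force: [-0.4, 0.2, -1.7]
grip_width: 0.0358
grasp_force: 24.8
t 17.25 p [0.6226 0.2163 0.0556] rpy [-179.99   -0.21   24.29] F [-0.4  0.2 -1.7] w 0.0358 gf 24.8 q7 -73
rows 1 turn-total [-0.0001 -0.0012  0.0016] shift in present axes [-0.006 -0.018  0.47 ] in final axes [-0.005 -0.018  0.47 ]
even rows: turn [-0.0001, -0.0012, 0.0016] shift [[-0.006, -0.018, 0.47]]
```

```bash
python3 - <<'E'
from cell import env
from h import *
c=env.read_camera("wrist");cv2.imwrite("pics/w2.png",c["frame"][:,:,::-1])
E
```

```text
(no output)
```

View pics/w2.png

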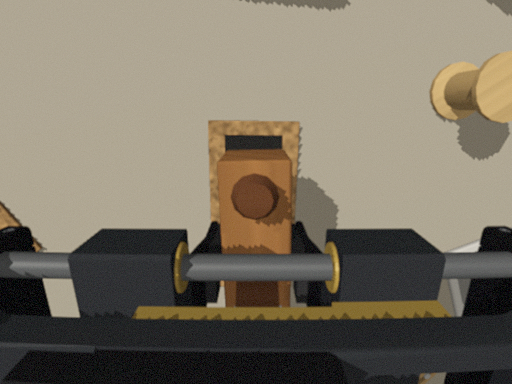

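The view shows the plane (255,230) hanging square and centred over its rest (210 to 298 wide, silhouette top at y≈135). I'll lower it.

```bash
python3 -m creep '{"translation":[[0,-0.01,0.25],[0,0,0.15],[0,0,0.07],[0,0,0],[0,0,0]],"turn":[[0,0,0],[0,0,0],[0,0,0],[0,0,0],[0,0,0]],"grip":[0.25,0.25,0.25,0.25,0.25]}';   python3 plan.py .6217 .2175 .0175 24
```

```text
time_s: 17.92
tool_pos: [0.6198, 0.2166, 0.0173]
tool_rot: [-179.9, 0.1, 24.3]
force: [-7.5, -1.2, 14.0]
grip_width: 0.036
grasp_force: 24.9
t 17.93 p [0.6198 0.2166 0.0173] rpy [-1.7989e+02  1.5000e-01  2.4310e+01] F [-7.5 -1.2 14. ] w 0.036 gf 24.9 q7 -72
rows 1 turn-total [-0.0006  0.0008  0.0017] shift in present axes [ 0.027 -0.001 -0.003] in final axes [ 0.027 -0.001 -0.003]
even rows: turn [-0.0006, 0.0008, 0.0017] shift [[0.027, -0.001, -0.003]]
```

```bash
python3 -m creep '{"translation":[[0,0,-0.012],[0,0,0],[0,0,0],[0,0,0],[0,0,-0.4]],"turn":[[0,0,0],[0,0,0],[0,0,0],[0,0,0],[0,0,0]],"grip":[0.25,0.85,0.85,0.85,0.85]}'; python3 -m creep '{"translation":[[0,0,-0.7],[0,0,-0.7],[0,0,-0.5]],"turn":[[0,0,0],[0,0,0],[0,0,0]],"grip":[1,1,1]}'; python3 plan.py .464 -.1101 .18 26.2
```

```text
time_s: 18.55
tool_pos: [0.6186, 0.216, 0.0462]
tool_rot: [180.0, 0.3, 24.3]
force: [-0.3, 0.4, -0.4]
grip_width: 0.0678
grasp_force: 0.0
time_s: 18.92
tool_pos: [0.6217, 0.2166, 0.2036]
tool_rot: [180.0, -0.2, 24.3]
force: [1.3, 1.0, -0.1]
grip_width: 0.0859
grasp_force: 0.0
t 18.93 p [0.6217 0.2166 0.2036] rpy [ 1.7999e+02 -1.7000e-01  2.4280e+01] F [ 1.3  1.  -0.1] w 0.0859 gf 0.0 q7 -76
rows 7 turn-total [ 0.0001 -0.0009 -0.0107] shift in present axes [-3.476  2.912  0.285] in final axes [-3.571  2.793  0.295]
even rows: turn [0.0, -0.0001, -0.0015] shift [[-0.497, 0.416, 0.041], [-0.499, 0.414, 0.041], [-0.501, 0.411, 0.041], [-0.503, 0.409, 0.041], [-0.504, 0.406, 0.042], [-0.506, 0.404, 0.042], [-0.508, 0.402, 0.042]]
```

```bash
python3 -m creep '{"translation":[[-0.5,0.42,0],[-0.5,0.41,0],[-0.5,0.41,0],[-0.5,0.41,0],[-0.5,0.41,0]],"turn":[[0,0,-0.002],[0,0,-0.002],[0,0,-0.002],[0,0,-0.002],[0,0,-0.002]],"grip":[1,1,1,1,1]}'; python3 -m creep '{"translation":[[-0.51,0.4,0.1],[-0.51,0.4,0.4],[0,0,0.6],[0,0,0.1],[0,0,0]],"turn":[[0,0,0],[0,0,0],[0,0,0],[0,0,0],[0,0,0]],"grip":[1,1,1,1,1]}'; python3 plan.py .464 -.1101 .012 26.2
```

```text
time_s: 19.55
tool_pos: [0.5085, -0.0189, 0.2007]
tool_rot: [-180.0, -0.0, 26.1]
force: [0.5, -0.2, -0.0]
grip_width: 0.0867
grasp_force: 0.0
time_s: 20.18
tool_pos: [0.4646, -0.1103, 0.1052]
tool_rot: [180.0, 0.0, 26.1]
force: [0.8, -0.2, 1.4]
grip_width: 0.0871
grasp_force: 0.0
t 20.18 p [ 0.4646 -0.1103  0.1052] rpy [1.7997e+02 3.0000e-02 2.6140e+01] F [ 0.8 -0.2  1.4] w 0.0871 gf 0.0 q7 -51
rows 2 turn-total [ 0.0002  0.0002 -0.0003] shift in present axes [-0.005 -0.007  1.164] in final axes [-0.005 -0.006  1.164]
even rows: turn [0.0001, 0.0001, -0.0002] shift [[-0.002, -0.003, 0.582], [-0.002, -0.003, 0.582]]
```

```bash
python3 - <<'E'
from cell import env
from h import *
c=env.read_camera("wrist");cv2.imwrite("pics/w3.png",c["frame"][:,:,::-1])
E
```

```text
(no output)
```

View pics/w3.png

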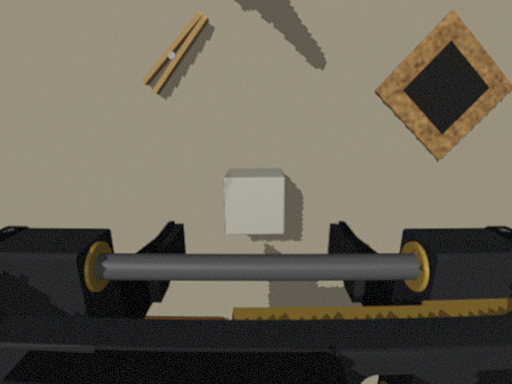

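The block sits at (255,205), square to and centred between the fingers (183 to 330). Its rest is at (445,85). I'll descend and grip.

```bash
python3 -m creep '{"translation":[[0,0,0.5],[0,0,0.45],[0,0,0.2],[0,0,0],[0,0,0]],"turn":[[0,0,0],[0,0,0],[0,0,0],[0,0,0],[0,0,0]],"grip":[1,1,1,1,0.8]}'; python3 -m creep '{"translation":[[0,0,0],[0,0,0],[0,0,0],[0,0,0],[0,0,0]],"turn":[[0,0,0],[0,0,0],[0,0,0],[0,0,0],[0,0,0]],"grip":[0.6,0.4,0.4,0.4,0.4]}' 30;python3 plan.py .464 -.1101 .012 26.2;  python3 -m creep '{"translation":[[0,0,-0.3],[0,0,-0.7],[0,0,-0.5]],"turn":[[0,0,0],[0,0,0],[0,0,0]],"grip":[0.4,0.4,0.4]}';  python3 plan.py .6237 -.2185 .12 72.5
```

```text
time_s: 20.85
tool_pos: [0.4659, -0.1104, 0.0142]
tool_rot: [179.9, -0.1, 26.2]
force: [-0.3, 0.8, 0.1]
grip_width: 0.0825
grasp_force: 0.0
time_s: 21.48
tool_pos: [0.4642, -0.1101, 0.0129]
tool_rot: [-179.9, -0.0, 26.1]
force: [-1.6, 2.4, 4.6]
grip_width: 0.05
grasp_force: 30.0
t 21.48 p [ 0.4642 -0.1101  0.0129] rpy [-1.7994e+02 -1.0000e-02  2.6110e+01] F [-1.6  2.4  4.6] w 0.05 gf 30.0 q7 -40
rows 1 turn-total [-0.0004 -0.0001 -0.0005] shift in present axes [-0.002 -0.001  0.012] in final axes [-0.002 -0.001  0.012]
even rows: turn [-0.0004, -0.0001, -0.0005] shift [[-0.002, -0.001, 0.012]]
time_s: 21.85
tool_pos: [0.4641, -0.1114, 0.1339]
tool_rot: [179.9, -0.0, 26.0]
force: [0.4, 1.1, -3.8]
grip_width: 0.0498
grasp_force: 30.0
t 21.85 p [ 0.4641 -0.1114  0.1339] rpy [ 1.7995e+02 -1.0000e-02  2.6050e+01] F [ 0.4  1.1 -3.8] w 0.0498 gf 30.0 q7 -53
rows 5 turn-total [ 3.000e-04  1.000e-04 -2.581e-01] shift in present axes [1.204 2.079 0.175] in final axes [-0.677  2.306  0.173]
even rows: turn [0.0001, 0.0, -0.0516] shift [[0.241, 0.416, 0.035], [0.171, 0.449, 0.035], [0.096, 0.471, 0.035], [0.019, 0.48, 0.035], [-0.059, 0.477, 0.035]]
```

```bash
python3 -m creep '{"translation":[[0.24,0.42,0],[0.17,0.45,0],[0.1,0.47,0],[0.02,0.48,0],[-0.06,0.48,0]],"turn":[[0,0,-0.052],[0,0,-0.052],[0,0,-0.052],[0,0,-0.052],[0,0,-0.051]],"grip":[0.4,0.4,0.4,0.4,0.4]}'; python3 -m creep '{"translation":[[0,0,0.3],[0,0,0.5],[0,0,0.2],[0,0,0],[0,0,0]],"turn":[[0,0,0],[0,0,0],[0,0,0],[0,0,0],[0,0,0]],"grip":[0.4,0.4,0.4,0.4,0.4]}';python3 plan.py .6237 -.2185 .017 72.5
```

```text
time_s: 22.48
tool_pos: [0.6166, -0.2176, 0.1309]
tool_rot: [-179.8, 0.0, 71.3]
force: [0.5, -0.6, -3.2]
grip_width: 0.0493
grasp_force: 30.0
time_s: 23.1
tool_pos: [0.6171, -0.2174, 0.0541]
tool_rot: [179.9, -0.0, 71.0]
force: [-0.3, 0.8, -2.1]
grip_width: 0.0499
grasp_force: 30.0
t 23.1 p [ 0.6171 -0.2174  0.0541] rpy [ 1.7994e+02 -1.0000e-02  7.1030e+01] F [-0.3  0.8 -2.1] w 0.0499 gf 30.0 q7 17
rows 1 turn-total [ 0.0003 -0.0001 -0.0081] shift in present axes [0.014 0.082 0.464] in final axes [0.012 0.083 0.464]
even rows: turn [0.0003, -0.0001, -0.0081] shift [[0.014, 0.082, 0.464]]
```

```bash
python3 -m creep '{"translation":[[0.01,0.08,0.2],[0,0,0.16],[0,0,0.08],[0,0,0],[0,0,0]],"turn":[[0,0,-0.008],[0,0,0],[0,0,0],[0,0,0],[0,0,0]],"grip":[0.4,0.4,0.4,0.4,0.4]}';python3 plan.py .6237 -.2185 .017 72.5
```

```text
time_s: 23.72
tool_pos: [0.6223, -0.2182, 0.0172]
tool_rot: [-179.9, -0.0, 72.5]
force: [0.4, -0.1, -3.3]
grip_width: 0.0497
grasp_force: 30.0
t 23.73 p [ 0.6223 -0.2182  0.0172] rpy [-1.7991e+02 -1.0000e-02  7.2460e+01] F [ 0.4 -0.1 -3.3] w 0.0497 gf 30.0 q7 19
rows 1 turn-total [-0.0005 -0.0001 -0.0002] shift in present axes [0.002 0.018 0.002] in final axes [0.002 0.018 0.002]
even rows: turn [-0.0005, -0.0001, -0.0002] shift [[0.002, 0.018, 0.002]]
```

```bash
python3 -m creep '{"translation":[[0,0.01,0.012],[0,0,0],[0,0,0],[0,0,0],[0,0,0]],"turn":[[0,0,0],[0,0,0],[0,0,0],[0,0,0],[0,0,0]],"grip":[0.4,0.95,0.95,0.95,0.95]}'; python3 -m creep '{"translation":[[0,0,-0.4],[0,0,-0.7],[0,0,-0.7],[0,-0.6,0],[0,-0.7,0]],"turn":[[0,0,0],[0,0,0],[0,0,0],[0,0,0],[0,0,0]],"grip":[1,1,1,1,1]}';python3 -m creep '{"translation":[[0,-0.7,0],[0,0,0],[0,0,0]],"turn":[[0,0,0],[0,0,0],[0,0,0]],"grip":[1,1,1]}'
python3 - <<'E'
from cell import env
from h import *
c=env.read_camera("top");P=cloud(c);z=P[...,2]
cv2.imwrite("pics/top1.png",c["frame"][:,:,::-1])
g=c["frame"].max(2)
for n,s,lo,hi in(("weight",(370,190),.055,.085),("anvil",(114,190),.02,.058),("block",(309,159),.025,.055),("plane",(178,156),.03,.052),("pot",(241,147),.03,.15)):
    print(n,rect(P,comp((z>lo)&(z<hi),s,24)))
for s in((178,156),(114,190),(309,159),(370,190)):
    print(rect(P,comp((z>.001)&(z<.007),s,26)))
c0=np.load("top0.npz");P=cloud(c0);z=P[...,2]
for s in((178,156),(114,190),(309,159),(370,190)):
    print(rect(P,comp((z>.001)&(z<.009),s,26)))
E
```

```text
time_s: 24.35
tool_pos: [0.6234, -0.2184, 0.0165]
tool_rot: [-179.9, -0.0, 72.5]
force: [-0.6, 0.3, 0.1]
grip_width: 0.0791
grasp_force: 0.0
time_s: 24.98
tool_pos: [0.5241, -0.1877, 0.1614]
tool_rot: [180.0, 0.0, 72.4]
force: [-0.0, 0.8, 2.6]
grip_width: 0.0868
grasp_force: 0.0
time_s: 25.35
tool_pos: [0.4719, -0.17, 0.1615]
tool_rot: [179.9, -0.1, 72.5]
force: [-0.4, -1.0, 0.4]
grip_width: 0.0869
grasp_force: 0.0
weight {'c': array([ 0.5239, -0.4228]), 'mean': array([ 0.5246, -0.4226], dtype=float32), 'L': 25.3, 'W': 24.0, 'ang': 157.6, 'z': 0.0692, 'n': 63}
anvil {'c': array([0.4982, 0.4245]), 'mean': array([0.497, 0.423], dtype=float32), 'L': 39.8, 'W': 39.4, 'ang': 34.7, 'z': 0.042, 'n': 144}
block {'c': array([ 0.6401, -0.2035]), 'mean': array([ 0.6408, -0.2051], dtype=float32), 'L': 28.7, 'W': 9.8, 'ang': 143.4, 'z': 0.0429, 'n': 21}
plane {'c': array([0.6172, 0.2146]), 'mean': array([0.6129, 0.2124], dtype=float32), 'L': 112.2, 'W': 36.8, 'ang': 23.5, 'z': 0.0436, 'n': 301}
pot {'c': array([0.6461, 0.0063]), 'mean': array([0.6473, 0.0106], dtype=float32), 'L': 77.3, 'W': 61.9
[... 464 characters left out ...]
array([ 0.5284, -0.4352]), 'mean': array([ 0.5264, -0.4342], dtype=float32), 'L': 178.9, 'W': 101.3, 'ang': 64.9, 'z': 0.0033, 'n': 313}
{'c': array([0.6179, 0.2239]), 'mean': array([0.6203, 0.2194], dtype=float32), 'L': 192.0, 'W': 106.6, 'ang': 31.2, 'z': 0.0037, 'n': 711}
{'c': array([0.4867, 0.4009]), 'mean': array([0.4974, 0.4174], dtype=float32), 'L': 170.1, 'W': 128.4, 'ang': 42.8, 'z': 0.0036, 'n': 660}
{'c': array([ 0.6176, -0.2104]), 'mean': array([ 0.6207, -0.2162], dtype=float32), 'L': 143.8, 'W': 136.8, 'ang': 150.8, 'z': 0.0037, 'n': 648}
{'c': array([ 0.5192, -0.4145]), 'mean': array([ 0.5236, -0.4255], dtype=float32), 'L': 149.8, 'W': 147.4, 'ang': 24.4, 'z': 0.004, 'n': 671}
```

View pics/top1.png

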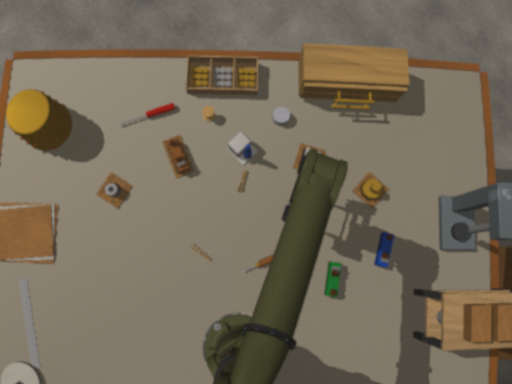

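The top view shows the weight, anvil (113,189) and plane (178,157) on their rests. The arm hides the block. I'll move the arm aside and measure top faces only.

```bash
python3 -m creep '{"translation":[[0.6,0.1,-0.2],[0.6,0.1,-0.2],[0.6,0.1,0],[0.6,0.1,0],[0,0,0]],"turn":[[0,0,0],[0,0,0],[0,0,0],[0,0,0],[0,0,0]],"grip":[1,1,1,1,1]}'
python3 - <<'E'
from cell import env
from h import *
for nm in("top","scene"):
    c=env.read_camera(nm);P=cloud(c);z=P[...,2];f=c["frame"].astype(int)
    R=cv2.Rodrigues(c["rvec"])[0];print(nm,"cam at",np.round(-R.T@np.array(c["tvec"]).ravel(),2))
    def at(x,y): 
        p=cv2.projectPoints(np.array([[x,y,.02]]),c["rvec"],c["tvec"],c["K"],c["D"])[0].ravel();return int(p[0]),int(p[1])
    for n,p,lo,hi in(("weight",(.526,-.425),.062,.085),("anvil",(.503,.4265),.0405,.058),("block",(.6235,-.2185),.0405,.055),("plane",(.622,.218),.0415,.049)):
        print(n,rect(P,comp((z>lo)&(z<hi),at(*p),24)))
    for n,p in(("Rw",(.526,-.425)),("Ra",(.503,.4265)),("Rb",(.6235,-.2185)),("Rp",(.622,.218))):
        # cork + silhouette by height, minus nothing: corks via outer border colour
        m=(abs(z-.0037)<.006)&(f[...,0]-f[...,2]>40)&(np.hypot(P[...,0]-p[0],P[...,1]-p[1])<.085)
        print(n,rect(P,m))
    cv2.imwrite(f"pics/{nm}2.png",c["frame"][:,:,::-1])
E
cd pics; python3 - <<'E'
import cv2,numpy as np
a=cv2.imread("top2.png");r=lambda u,v:cv2.resize(a[v-28:v+28,u-28:u+28],(390,290) if 0 else (300,300),interpolation=cv2.INTER_CUBIC)
cv2.imwrite("crops.png",np.vstack([np.hstack([r(114,190),r(178,156)]),np.hstack([r(309,159),r(370,190)])]))
E
```

```text
time_s: 26.02
tool_pos: [0.5618, 0.0079, 0.1913]
tool_rot: [-179.9, 0.2, 72.9]
force: [0.2, -0.7, -0.1]
grip_width: 0.0872
grasp_force: 0.0
top cam at [ 0.28 -0.01  1.51]
weight {'c': array([ 0.5237, -0.4241]), 'mean': array([ 0.5247, -0.4233], dtype=float32), 'L': 26.4, 'W': 23.8, 'ang': 167.5, 'z': 0.0693, 'n': 59}
anvil {'c': array([0.4975, 0.4244]), 'mean': array([0.4979, 0.4248], dtype=float32), 'L': 40.9, 'W': 36.4, 'ang': 94.7, 'z': 0.0434, 'n': 106}
block {'c': array([ 0.6219, -0.2213]), 'mean': array([ 0.6209, -0.2217], dtype=float32), 'L': 51.1, 'W': 50.4, 'ang': 163.1, 'z': 0.0438, 'n': 185}
plane {'c': array([0.615 , 0.2153]), 'mean': array([0.6111, 0.2149], dtype=float32), 'L': 107.4, 'W': 35.1, 'ang': 25.3, 'z': 0.0448, 'n': 159}
Rw {'c': array([ 0.5268, -0.4242]), 'mean': array([ 0.5255, -0.4189], dtype=float32), 'L': 93.3, 'W': 90.5, 'ang': 140.3, 'z': 0.0036, 'n': 346}
Ra {'c': array([0.5028, 0.4273]), 'mean': array([0.5033, 0.4277], dtype=float32), 'L': 92.5, 'W': 90.3, 'ang': 59.9, 'z': 0.0031, 'n': 447}
Rb {'c': array([ 0.6237, -0.2178]), 'mean': array([ 0.6208, -
[... 705 characters left out ...]
rray([0.623 , 0.2198]), 'mean': array([0.6286, 0.2227], dtype=float32), 'L': 98.0, 'W': 35.8, 'ang': 25.0, 'z': 0.0434, 'n': 276}
Rw {'c': array([ 0.5172, -0.4316]), 'mean': array([ 0.5314, -0.4132], dtype=float32), 'L': 120.5, 'W': 91.1, 'ang': 48.3, 'z': 0.0027, 'n': 399}
Ra {'c': array([0.5009, 0.4288]), 'mean': array([0.5091, 0.4306], dtype=float32), 'L': 92.1, 'W': 90.7, 'ang': 149.5, 'z': 0.0033, 'n': 803}
Rb {'c': array([ 0.6226, -0.216 ]), 'mean': array([ 0.629 , -0.2065], dtype=float32), 'L': 93.2, 'W': 91.2, 'ang': 74.3, 'z': 0.0025, 'n': 455}
Rp {'c': array([0.6164, 0.2184]), 'mean': array([0.6339, 0.2347], dtype=float32), 'L': 146.4, 'W': 66.6, 'ang': 23.0, 'z': 0.0031, 'n': 488}
```

View pics/crops.png

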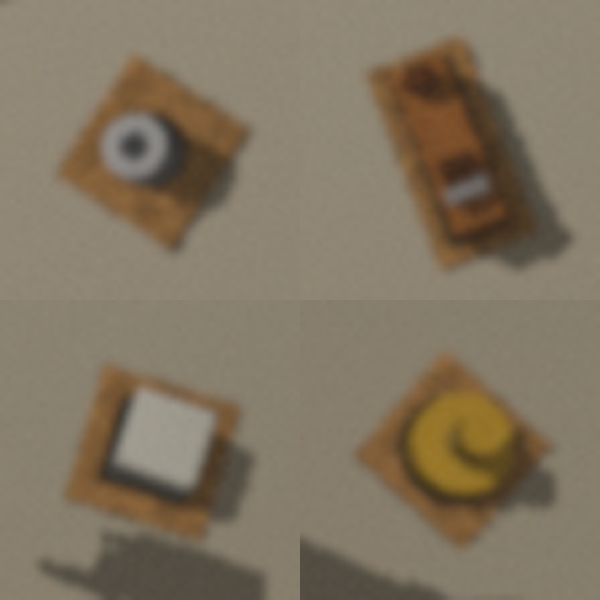

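The crops show all four tools standing within their rests: anvil top left, plane top right, block bottom left and weight bottom right. The measured offsets are about 6 mm or less and the angles within 2 degrees. The top camera puts the glue pot within about 2 mm of its start. I'm handing in.

```bash
python3 -c "
from cell import env
print(env.sign_off())"
```

```text
the job is handed in; nothing more can be done
None
```

I placed all four tools upright and released on their matching rests, about 6 mm or less off centre by camera and square to within about 2°. The glue pot was not moved, and I handed the job in at about 26 s; sign-off gave no verdict.

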